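# Judge a glass negative against the white board

### The arm

A 7-joint arm with a two-finger parallel gripper is mounted at the origin on a cart in front of the work surface, level with it; the furniture and walls round the work are solid. World frame = base frame: x ahead of the robot, y to its left, z up, the work surface at z = 0. Lengths are in m, angles in rad, forces in N, time in s.
With the tool pointing down it reaches from about 0.4 to 0.875 m from the base axis. Payload 19.3 kg.
Tool frame: the origin (TCP) lies at the very end of the fingers, on their centre line; the grasp point (between the pads) lies bot.grasp_offset behind it (bot.grasp_offset is the distance from the TCP to the grasp point, in m); z points along the fingers, y is the direction in which the jaws open and shut (so a half turn about z gives the same grasp; the last joint's range is limited). The gripper opens to 85 mm and grips with 20 to 120 N. Pads are 22 mm wide; open, the fingers measure 114 mm over their backs; the gripper's body (76 mm by 85 mm) begins 54 mm behind the grasp point. The pads swing forward as they close: fully open they stand 13 mm farther back than shut.
Start: joints at [-1.365, 0.521, -0.036, 1.599, 0.021, 1.021, -0.113], TCP at [0.17, 0.601, 0.231] pointing down, gripper open.
Joint ranges: [-2.91, 2.91], [-0.3, 2.13], [-1.5, 1.42], [0.17, 2.43], [-1.26, 4.41], [0.16, 1.93], [-2.52, 2.52]. Speed limits (rad/s): [1.89, 1.89, 2.39, 2.39, 3.01, 3.01, 3.01].

### API

Orientations are given as [roll, pitch, yaw] about the fixed x, y, z axes, in that order (R = Rz(yaw) Ry(pitch) Rx(roll)).
In Python, from workcell import bot gives the robot as it stands. The module is installed in compiled form; this text tells all that it offers.
- The arm moves only by the shell command python3 -m handwheel 'ROWS' [OPENING] [FORCE]. ROWS is JSON, a list of rows, each a list of 6 numbers: the shift along the tool's x, y, z as a fraction of full scale, then the turn, a rotation vector about the tool's x, y, z as a fraction of full scale. In form: [[x, y, z, rx, ry, rz], ...]. A call has 1 to 8 rows; each row shifts and turns the commanded pose from where the row before left it, along the tool's axes as they then stand; what a row does not reach is not made up. Full scale, the value 1, is 0.025 m for a shift and 360 degrees for a turn. A row lasts 1/8 s, in which the tool goes at most 62.5 mm and 10.7 degrees, less where a joint would pass 70% of its speed; a pose out of reach is approached as far as the arm can. A call with a number of a shift or a turn outside -1 to 1 is refused whole. A call with a gripper value outside its range is refused whole. OPENING is the closure, from -1 (fully open) to 1 (shut), set as the call begins (- or left out, the last holds). The fingers move at their own pace and stop on an object; FORCE is the grip in N (left out, the last holds). Time passes only in rows, so rows that do not move let the fingers close. It gives the time, the measured TCP pose, the force and the opening at its end, in the units of the state.
- bot.observe(): the state, without advancing time (a new reading comes with each control period).
- bot.grab_frame(name): name is "side" or "top"; returns a dict with "pixels" (420x560x3 uint8, blue, green, red), "vertical_fov" (degrees; the focal length in pixels is half the picture's height over the tangent of half this angle, whatever the lens; pixels are square), "cx", "cy" (the principal point, pixels), "R" (3x3) and "t" (3): a world point X has camera coordinates R X + t. Camera axes: x right, y down, z forward; pixel columns grow to the right and rows downward; lengths in m; the calibration is good to about 2 mm. A picture is of the moment at which its call begins. There is no depth.
- bot.job_done(): hands the job in, once; it reports no verdict.
Trained networks look in a picture, given as the dict that the camera call returned (one of the last four; its "shot" number tells which), for a name from the list of things; names that differ only in an ending like _2 or _b are one class to them, and where a whole thing is asked for, a point or a joint stands for the part that bears it (a point fixed in the world has none). Each returns a list of dicts, best first, with "score" (0 to 1); they miss things now and then, are a little off and sometimes report something else, mostly with a low value. They report only what shows in the picture. A call takes as long as a camera call.
- bot.trace(picture, thing): "region" (420x560 bool, what is visible of it) and "point" ([column, row] in pixels, amid what is visible of it).
The state is a dict: "clock": time; "qpos": joint angles; "qd": joint speeds; "joint_efforts": joint torques, N m; "position": TCP position; "tool_rot": TCP orientation; "force": force on the tool from outside, world axes, zero at the start; "moment": the same for the moment, N m; "grip_width": finger opening in m.
Only numpy, scipy, OpenCV 4.12 (cv2) and the standard library are available. Lean on these libraries where they do the work, as an engineer would, in place of code of your own. Each camera call takes 0.05 s, during which the arm holds its last target.

### The job

Take the white viewing board out of the plate rack, lean it on the little easel with its foot behind the lip and its back against the slats, and let go of it. Then draw the narrower of the two framed glass negatives up out of the rack and hold it raised, the right way up, in front of the board, its middle over the board's middle, about 10 cm off and parallel to the sloping white face, touching nothing else; finish while still holding it there. Leave the wider negative standing in the rack.

Things in the scene. Friction and masses are not known exactly. Their poses are not given: they have to be found in the camera images.
- white_board: White viewing board, a stiff flat slab 180 mm wide, 150 mm high, 10 mm thick, 0.26 kg, both faces white, a narrow metal strip along the upper and the lower edge. It starts upright in one of the three slots of the rack. Origin: centre of its lower edge face; x along its width, y through its thickness, z up along its height.
- small_negative: The narrower framed glass negative: dark glass plate in a metal frame 100 mm wide, 130 mm high, 10 mm thick (rails 13 mm wide round the glass), 0.15 kg. Starts upright in another slot of the rack. Origin: centre of its lower edge face; x along its width, y through its thickness, z up along its height.
- wide_negative: The wider framed glass negative, to be left alone: same make, 150 mm wide, 120 mm high, 10 mm thick, in the third slot. Axes and origin as on the other.
- plate_rack: Wooden plate rack, fixed. Two rails (tops 18 mm above the bench, at x = -42, 42 mm) carry pairs of 8 mm dowels, tops 88 mm above the bench: three slots along x, 13 mm wide, at y = -48, 0, 48 mm. The plates stand upright on the rails, faces along y, and come out straight up; which is in which slot varies. Origin: centre of the underside; z up.
- easel: Wooden easel, fixed. Base 150 mm wide (y), 12 mm thick, x = -50 to 90 mm; front lip: inner face at x = -40 mm, 12 mm high. Two slats (y = -45, 45 mm, 105 mm long) lean back 22 degrees from vertical, tops towards +x, 110 mm above the bench; a board stands on the base between lip and slats, leaning on the slats. Origin: on the bench, under its middle; x backwards from the front, y left, z up.
- easel_ledge (a point): The point on top of the easel's base, midway across, where the slats' front faces meet it: x = -22 mm, y = 0, z = 12 mm in the easel's frame. The lower rear edge of a board seated against the slats lies here.
- board_middle (a point): Centre of the white board, 75 mm above its origin along its z; axes as the board's.
- negative_middle (a point): Centre of the narrower negative, 65 mm above its origin along its z; axes as the negative's.

How it is judged:
By the outcome, as a careful person would: the job done as asked, in the order asked, and still so for the second after the job is handed in, while the arm keeps its last pose, push and grip.
It also fails if it takes over 48 s, if anything falls off the work surface, if the arm or the gripper's body presses on something with over 40 N, if the wrist force passes 120 N, or if a joint passes its speed limit or range.

## Working session

There is one attempt and no reset: what is moved stays moved. The work goes in short steps, Python scripts to look and compute and a shell command to move; the robot and the scene stay as the last step left them, time stands still between calls to the robot, and variables do not carry over. Pictures are saved under pics/ and viewed, and the job is handed in when it is done.

```bash
mkdir -p pics; ls; cat > h.py <<'E'
import numpy as np, cv2
from workcell import bot
def K(f):
    h=f["pixels"].shape[0]; F=h/2/np.tan(np.radians(f["vertical_fov"])/2)
    return np.array([[F,0,f["cx"]],[0,F,f["cy"]],[0,0,1]])
def proj(f,X):
    X=np.atleast_2d(X); c=X@np.array(f["R"]).T+np.array(f["t"]); p=c@K(f).T; return p[:,:2]/p[:,2:]
def ray(f,p):
    R=np.array(f["R"]);o=-R.T@np.array(f["t"]); d=R.T@np.linalg.inv(K(f))@np.array([p[0],p[1],1.]); return o,d/np.linalg.norm(d)
def onz(f,p,z):
    o,d=ray(f,p); return o+d*(z-o[2])/d[2]
E
python3 - <<'E'
from h import *
np.set_printoptions(precision=4,suppress=True)
print(bot.observe(),bot.grasp_offset)
for n in ["side","top"]:
    f=bot.grab_frame(n); cv2.imwrite(f"pics/{n}0.png",f["pixels"]); print(n,f["vertical_fov"],f["cx"],f["cy"],f["R"],f["t"],f.keys())
    im=f["pixels"].copy()
    for t in ["white_board","small_negative","wide_negative","plate_rack","easel"]:
        for d in bot.trace(f,t)[:2]:
            r=d["region"]; ys,xs=np.nonzero(r); print(n,t,round(d["score"],2),d["point"],r.sum(),xs.min(),xs.max(),ys.min(),ys.max())
            c,_=cv2.findContours(r.astype(np.uint8),0,2); rc=cv2.minAreaRect(np.vstack(c)); print('   ',cv2.boxPoints(rc).tolist())
    np.savez(f"{n}0.npz",pixels=f["pixels"],vertical_fov=f["vertical_fov"],cx=f["cx"],cy=f["cy"],R=f["R"],t=f["t"])
E
```

```text
pics
{'clock': 0.0, 'qpos': array([-1.3652,  0.522 , -0.0363,  1.6   ,  0.0212,  1.0211, -0.1128]), 'qd': array([ 0.0006, -0.0017,  0.0015, -0.0007,  0.0007, -0.0004,  0.0009]), 'joint_efforts': array([  0.001 , -92.7113,   1.9808, -36.9916,   0.0179,   0.0085,
        -0.    ]), 'position': array([0.1701, 0.601 , 0.2307]), 'tool_rot': array([-3.1404,  0.0001,  2.8658]), 'force': array([-0.2381, -0.2502, -0.481 ]), 'moment': array([-0.0547, -0.0282,  0.0012]), 'grip_width': 0.08520688282323195} 0.0187
side 48.49044093733945 273.99840334596536 208.14846759613752 [[ 0.9847 -0.1729  0.0201]
 [-0.0535 -0.4103 -0.9104]
 [ 0.1656  0.8954 -0.4133]] [-0.4786  0.038   0.9546] dict_keys(['pixels', 'vertical_fov', 'cx', 'cy', 'R', 't', 'shot'])
side white_board 0.72 [259.3, 238.6] 9923 199 319 194 290
    [[193.65219116210938, 282.90167236328125], [199.17918395996094, 193.08795166015625], [319.4008483886719, 200.4862060546875], [313.87384033203125, 290.2999267578125]]
side wide_negative 0.69 [273.5, 197.1] 484 225 312 190 201
    [[224.7039337158203, 195.79652404785156], [225.10707092285156, 18
[... 1414 characters left out ...]
2.1135559082031, 262.881103515625]]
top wide_negative 0.34 [331.8, 225.9] 699 315 341 195 255
    [[313.16522216796875, 252.56744384765625], [330.8499755859375, 192.88143920898438], [342.3240966796875, 196.28118896484375], [324.63934326171875, 255.96719360351562]]
top plate_rack 0.74 [295.6, 216.7] 1399 278 356 185 260
    [[275.23162841796875, 246.57965087890625], [294.09814453125, 183.24200439453125], [358.00250244140625, 202.27734375], [339.135986328125, 265.614990234375]]
top easel 0.63 [197.6, 164.4] 6077 149 242 123 210
    [[148.34617614746094, 196.2692413330078], [163.2692413330078, 121.65385437011719], [244.03846740722656, 137.8076934814453], [229.1154022216797, 212.42308044433594]]
```

View pics/side0.png

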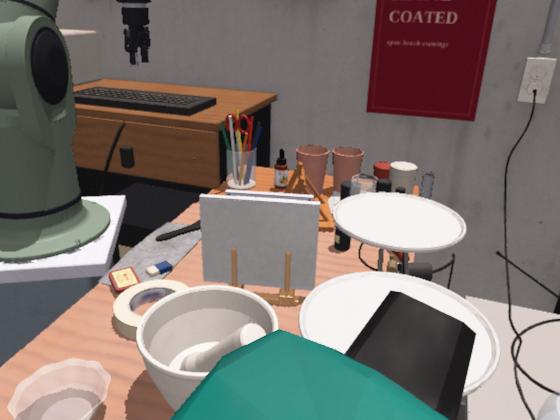

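View pics/top0.png

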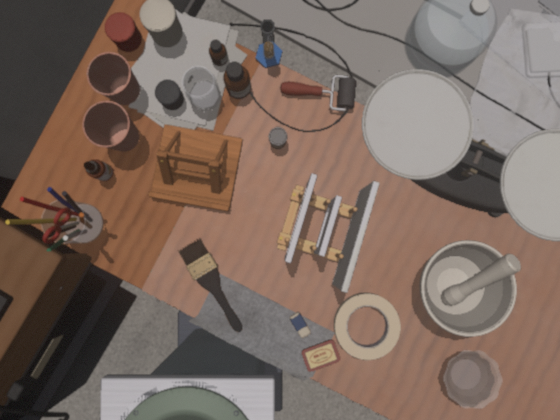

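```bash
python3 - <<'E'
import cv2,numpy as np
t=cv2.imread('pics/top0.png');s=cv2.imread('pics/side0.png')
a=cv2.resize(t[110:230,140:260],(600,600),interpolation=cv2.INTER_CUBIC)
cv2.imwrite('pics/c1.png',a)
cv2.imwrite('pics/c2.png',cv2.resize(t[160:300,270:390],(514,600),interpolation=cv2.INTER_CUBIC))
cv2.imwrite('pics/c3.png',cv2.resize(s[150:310,190:350],(600,600),interpolation=cv2.INTER_CUBIC))
E
```

```text
(no output)
```

View pics/c1.png

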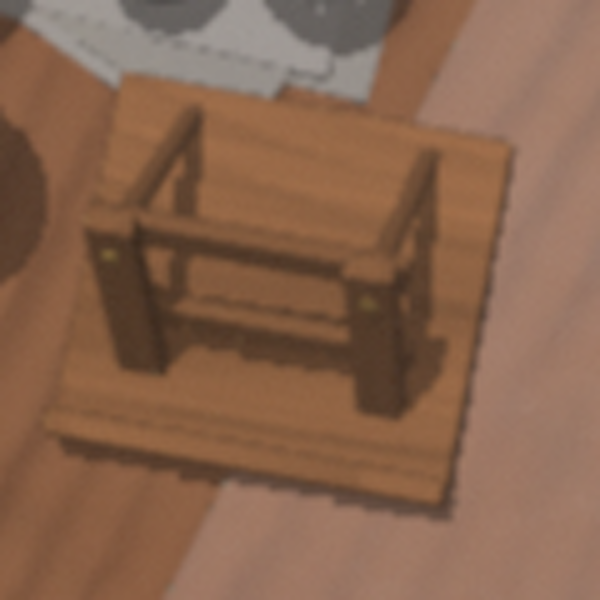

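View pics/c2.png

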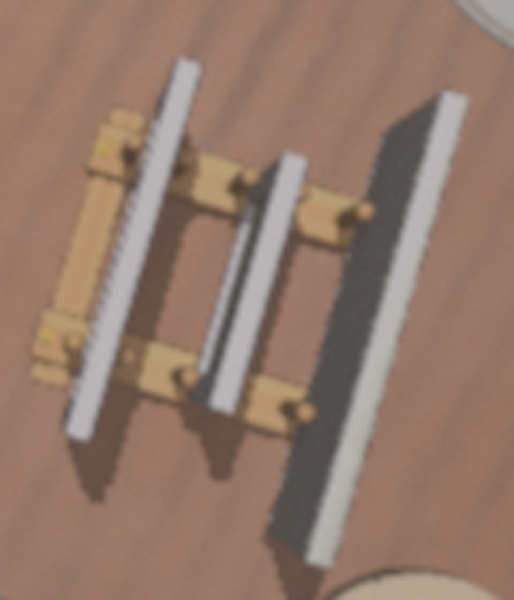

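View pics/c3.png

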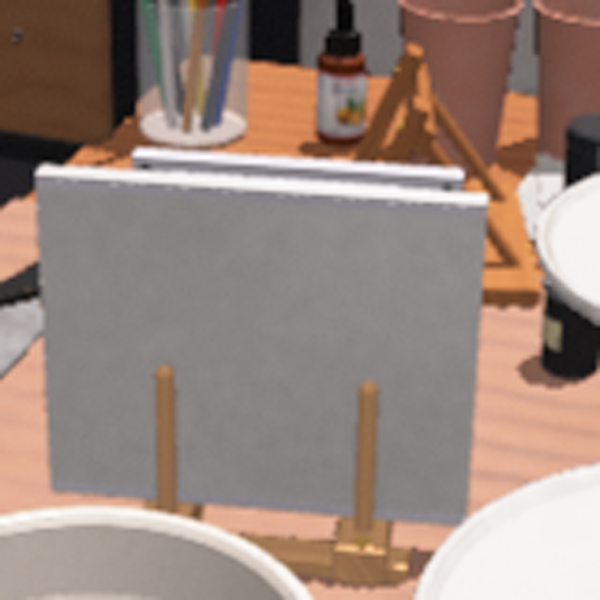

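```bash
cat > m.py <<'E'
from h import *
np.set_printoptions(precision=4,suppress=True)
f=dict(np.load('top0.npz')); s=dict(np.load('side0.npz'))
C2=lambda u,v:(270+(u+.5)/4.283-.5,160+(v+.5)/4.286-.5)
C1=lambda u,v:(140+(u+.5)/5-.5,110+(v+.5)/5-.5)
E
python3 - <<'E'
from m import *
for n,a,b,z in [("board",(457,95),(318,565),.168),("small",(295,154.5),(222,409.5),.148),("wide",(189.5,61),(78.5,437),.138)]:
    A=onz(f,C2(*a),z);B=onz(f,C2(*b),z);d=A-B
    print(n,A,B,(A+B)/2,"len",np.linalg.norm(d),"dir",np.degrees(np.arctan2(d[1],d[0])))
P={k:onz(f,C1(*p),z) for k,p,z in [("RL",(125,75),.012),("RR",(513,147),.012),("FR",(440,503),.024),("FL",(45,430),.024),("s1",(115,367),.012),("s2",(163,374),.012),("s3",(357,412),.012),("s4",(405,417),.012),("t1",(88,228),.11),("t2",(137,230),.11),("t3",(345,275),.11),("t4",(400,277),.11)]}
for k in P: print(k,P[k])
for a,b in ["RL RR".split(),"FL FR".split(),"RL FL".split(),"RR FR".split(),"s1 s3".split(),"s2 s4".split()]:
    d=P[a]-P[b]; print(a,b,np.linalg.norm(d[:2]),np.degrees(np.arctan2(d[1],d[0])))
print("ledge",(P["s1"]+P["s2"]+P["s3"]+P["s4"])/4)
print("rear mid",(P["RL"]+P["RR"])/2,"front",(P["FL"]+P["FR"])/2)
# side check
print('side board top corners', proj(s,[onz(f,C2(457,95),.168),onz(f,C2(318,565),.168)]), 'seen approx', [190+480/3.75,150+195/3.75],[190+40/3.75,150+170/3.75])
E
```

```text
board [ 0.491  -0.3213  0.168 ] [ 0.3206 -0.2692  0.168 ] [ 0.4058 -0.2952  0.168 ] len 0.17825934121194614 dir -16.989931265928604
small [ 0.4709 -0.2641  0.148 ] [ 0.3759 -0.2364  0.148 ] [ 0.4234 -0.2502  0.148 ] len 0.09891774002558754 dir -16.272926019814385
wide [ 0.5073 -0.2254  0.138 ] [ 0.3654 -0.1833  0.138 ] [ 0.4363 -0.2043  0.138 ] len 0.14805964112026535 dir -16.538166190379577
RL [0.6159 0.0454 0.012 ]
RR [ 0.5887 -0.1     0.012 ]
FR [ 0.4548 -0.0749  0.024 ]
FL [0.4815 0.0702 0.024 ]
s1 [0.5061 0.0474 0.012 ]
s2 [0.5035 0.0295 0.012 ]
s3 [ 0.4893 -0.0427  0.012 ]
s4 [ 0.4875 -0.0605  0.012 ]
t1 [0.5423 0.0363 0.11  ]
t2 [0.5416 0.0197 0.11  ]
t3 [ 0.5264 -0.0505  0.11  ]
t4 [ 0.5257 -0.069   0.11  ]
RL RR 0.14795601180512993 79.40453426707008
FL FR 0.14748361151152517 79.58286607008085
RL FL 0.13668879172007975 -10.438606574634585
RR FR 0.1362292767505721 -10.637061873561064
s1 s3 0.09165994228784151 79.49203511464923
s2 s4 0.09146726134341032 79.94920233515376
ledge [ 0.4966 -0.0066  0.012 ]
rear mid [ 0.6023 -0.0273  0.012 ] front [ 0.4682 -0.0024  0.024 ]
side board top corners [[317.8936 201.7004]
 [198.4321 193.6751]] seen approx [318.0, 202.0] [200.66666666666666, 195.33333333333334]
```

```bash
cat > go.py <<'E'
import sys
from h import *
from scipy.spatial.transform import Rotation as Ro
np.set_printoptions(precision=4,suppress=True)
def plan(pos,R,n):
    "rows (in units) from current measured pose to target pos, Rotation R in n rows"
    s=bot.observe(); p=np.array(s["position"]); R0=Ro.from_euler('xyz',s["tool_rot"])
    rv=(R0.inv()*R).as_rotvec()
    print("t",s["clock"],"pos",p,"rpy deg",np.degrees(s["tool_rot"]),"q",s["qpos"],"F",s["force"],"w",s["grip_width"])
    print("total tool shift mm",R0.inv().apply(np.array(pos)-p)*1000,"turn deg",np.degrees(rv))
    for i in range(n):
        Ri=R0*Ro.from_rotvec(rv*i/n); d=Ri.inv().apply((np.array(pos)-p)/n)
        r=np.r_[d/.025,rv/n/(2*np.pi)]
        if i==0 or np.linalg.norm(rv)>.01: print(i,np.round(r,3).tolist())
def down(yaw): return Ro.from_euler('xyz',[np.pi,0,np.radians(yaw)])
E
python3 -m handwheel '[[-0.6,-0.6,-0.6,0,0,0],[-0.6,-0.6,-0.6,0,0,0],[-0.6,-0.6,-0.6,0,0,0],[-0.6,-0.6,-0.6,0,0,0],[-0.6,-0.6,-0.6,0,0,0],[-0.6,-0.6,-0.6,0,0,0],[-0.6,-0.6,-0.6,0,0,0],[-0.6,-0.6,-0.6,0,0,0]]' 0.25 40
```

```text
clock: 1.6
position: [0.2537, 0.4519, 0.3523]
tool_rot: [3.141, -0.0, 2.866]
force: [0.2, 0.3, 0.3]
grip_width: 0.0325
```

```bash
python3 -c "
from go import *
plan([.42,.15,.35],down(163.4),16)"
```

```text
t 1.6 pos [0.2537 0.4519 0.3523] rpy deg [179.9947  -0.0002 164.1893] q [-1.1761  0.2359  0.0031  1.7127 -0.0008  1.1929  0.122 ] F [0.1641 0.2592 0.2935] w 0.03248941124050175
total tool shift mm [-242.2871 -245.2112    2.3175] turn deg [ 0.0053 -0.0002  0.7893]
0 [-0.606, -0.613, 0.006, 0.0, -0.0, 0.0]
1 [-0.606, -0.613, 0.006, 0.0, -0.0, 0.0]
2 [-0.607, -0.612, 0.006, 0.0, -0.0, 0.0]
3 [-0.607, -0.611, 0.006, 0.0, -0.0, 0.0]
4 [-0.608, -0.611, 0.006, 0.0, -0.0, 0.0]
5 [-0.608, -0.61, 0.006, 0.0, -0.0, 0.0]
6 [-0.609, -0.61, 0.006, 0.0, -0.0, 0.0]
7 [-0.609, -0.609, 0.006, 0.0, -0.0, 0.0]
8 [-0.61, -0.609, 0.006, 0.0, -0.0, 0.0]
9 [-0.61, -0.608, 0.006, 0.0, -0.0, 0.0]
10 [-0.611, -0.608, 0.006, 0.0, -0.0, 0.0]
11 [-0.611, -0.607, 0.006, 0.0, -0.0, 0.0]
12 [-0.612, -0.607, 0.006, 0.0, -0.0, 0.0]
13 [-0.613, -0.606, 0.006, 0.0, -0.0, 0.0]
14 [-0.613, -0.606, 0.006, 0.0, -0.0, 0.0]
15 [-0.614, -0.605, 0.006, 0.0, -0.0, 0.0]
```

```bash
R='[[-0.6,-0.6,0,0,0,0]]' ; python3 -m handwheel '[[-0.61,-0.61,0,0,0,0],[-0.61,-0.61,0,0,0,0],[-0.61,-0.61,0,0,0,0],[-0.61,-0.61,0,0,0,0],[-0.61,-0.61,0,0,0,0],[-0.61,-0.61,0,0,0,0],[-0.61,-0.61,0,0,0,0],[-0.61,-0.61,0,0,0,0]]'
python3 -m handwheel '[[-0.61,-0.61,0,0,0,0],[-0.61,-0.61,0,0,0,0],[-0.61,-0.61,0,0,0,0],[-0.61,-0.61,0,0,0,0],[-0.61,-0.61,0,0,0,0],[-0.61,-0.61,0,0,0,0],[-0.61,-0.61,0,0,0,0],[-0.61,-0.61,0,0,0,0]]'
python3 -c "
from go import *
plan([.406,-.295,.30],down(163.4),16)"
```

```text
clock: 2.6
position: [0.3375, 0.3011, 0.3507]
tool_rot: [-3.141, -0.0, 2.866]
force: [-0.2, 0.1, 0.3]
grip_width: 0.0325
clock: 3.6
position: [0.4213, 0.1506, 0.3507]
tool_rot: [-3.141, -0.001, 2.866]
force: [0.5, 0.8, -0.3]
grip_width: 0.032
t 3.6 pos [0.4213 0.1506 0.3507] rpy deg [-179.9631   -0.0405  164.1944] q [-0.7207  0.1068  0.2711  1.8827 -0.0312  1.1571  0.8564] F [ 0.5049  0.7815 -0.322 ] w 0.0320464654939053
total tool shift mm [-106.665  -432.8593   50.9284] turn deg [-0.0372 -0.0402  0.7944]
0 [-0.267, -1.082, 0.127, -0.0, -0.0, 0.0]
1 [-0.268, -1.082, 0.127, -0.0, -0.0, 0.0]
2 [-0.269, -1.082, 0.127, -0.0, -0.0, 0.0]
3 [-0.269, -1.081, 0.127, -0.0, -0.0, 0.0]
4 [-0.27, -1.081, 0.127, -0.0, -0.0, 0.0]
5 [-0.271, -1.081, 0.127, -0.0, -0.0, 0.0]
6 [-0.272, -1.081, 0.127, -0.0, -0.0, 0.0]
7 [-0.273, -1.081, 0.127, -0.0, -0.0, 0.0]
8 [-0.274, -1.08, 0.127, -0.0, -0.0, 0.0]
9 [-0.275, -1.08, 0.127, -0.0, -0.0, 0.0]
10 [-0.276, -1.08, 0.127, -0.0, -0.0, 0.0]
11 [-0.277, -1.08, 0.127, -0.0, -0.0, 0.0]
12 [-0.278, -1.079, 0.127, -0.0, -0.0, 0.0]
13 [-0.279, -1.079, 0.127, -0.0, -0.0, 0.0]
14 [-0.28, -1.079, 0.127, -0.0, -0.0, 0.0]
15 [-0.281, -1.079, 0.127, -0.0, -0.0, 0.0]
```

```bash
python3 -m handwheel '[[-0.25,-1,0,0,0,0],[-0.25,-1,0,0,0,0],[-0.25,-1,0,0,0,0],[-0.25,-1,0,0,0,0],[-0.25,-1,0,0,0,0],[-0.25,-1,0,0,0,0],[-0.25,-1,0,0,0,0],[-0.25,-1,0,0,0,0]]'
python3 -m handwheel '[[-0.25,-1,0.1,0,0,0],[-0.25,-1,0.1,0,0,0],[-0.25,-1,0.1,0,0,0],[-0.25,-1,0.1,0,0,0],[-0.25,-1,0.1,0,0,0],[-0.25,-1,0.1,0,0,0],[-0.25,-1,0.1,0,0,0],[-0.25,-1,0.1,0,0,0]]'
python3 -c "
from go import *
plan([.406,-.295,.25],down(163.4),4)
f=bot.grab_frame('top'); cv2.imwrite('pics/t1.png',f['pixels'][130:330,220:420].repeat(3,0).repeat(3,1))"
```

```text
clock: 4.6
position: [0.4142, -0.0554, 0.3508]
tool_rot: [-3.141, -0.001, 2.866]
force: [-0.9, 0.6, -0.7]
grip_width: 0.0325
clock: 5.6
position: [0.4077, -0.2612, 0.3307]
tool_rot: [3.141, -0.001, 2.866]
force: [0.4, -0.4, 0.3]
grip_width: 0.0319
t 5.6 pos [ 0.4077 -0.2612  0.3307] rpy deg [179.9882  -0.0501 164.1938] q [-0.0983  0.2242  0.6629  1.8485 -0.1525  1.1207  1.9142] F [ 0.4378 -0.4181  0.2505] w 0.0319309845598904
total tool shift mm [ -7.6644 -33.0054  80.6593] turn deg [ 0.0114 -0.0502  0.7938]
0 [-0.077, -0.33, 0.807, 0.0, -0.0, 0.001]
1 [-0.078, -0.33, 0.807, 0.0, -0.0, 0.001]
2 [-0.079, -0.329, 0.807, 0.0, -0.0, 0.001]
3 [-0.08, -0.329, 0.807, 0.0, -0.0, 0.001]
```

View pics/t1.png

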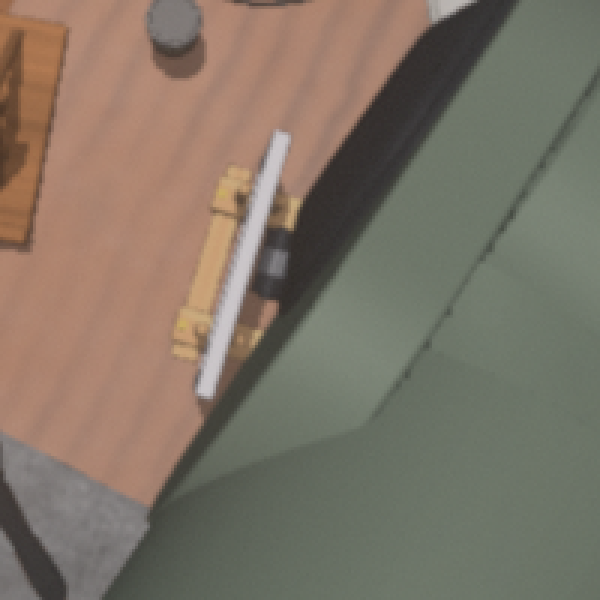

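```bash
python3 -m handwheel '[[-0.1,-0.44,0.94,0,0,0.001],[-0.1,-0.44,0.94,0,0,0.001],[-0.1,-0.44,0.94,0,0,0],[0,0,0.94,0,0,0],[0,0,0.94,0,0,0],[0,0,0.94,0,0,0]]'
python3 -c "
from go import *
plan([.406,-.295,.132],down(163.4),3)
f=bot.grab_frame('side'); cv2.imwrite('pics/s1.png',cv2.resize(f['pixels'][100:310,160:370],(600,600)))
np.save('s1.npy',f['pixels'])
s=bot.observe(); R=Ro.from_euler('xyz',s['tool_rot']); print(proj(f,[s['position'],s['position']+R.apply([0,.016,0]),s['position']+R.apply([0,-.016,0])]))"
```

```text
clock: 6.4
position: [0.4057, -0.294, 0.1891]
tool_rot: [-3.142, -0.001, 2.853]
force: [0.3, -0.3, -0.0]
grip_width: 0.032
t 6.4 pos [ 0.4057 -0.294   0.1891] rpy deg [-179.9998   -0.0527  163.4645] q [ 0.0686  0.4428  0.5855  1.9861 -0.3331  0.8083  2.1254] F [ 0.3183 -0.3105 -0.0023] w 0.03201426699500763
total tool shift mm [-0.6568 -0.9028 57.1374] turn deg [-0.0002 -0.0527  0.0645]
0 [-0.009, -0.012, 0.762, -0.0, -0.0, 0.0]
[[256.553  185.3199]
 [258.1412 181.4143]
 [254.8959 189.3951]]
```

View pics/s1.png

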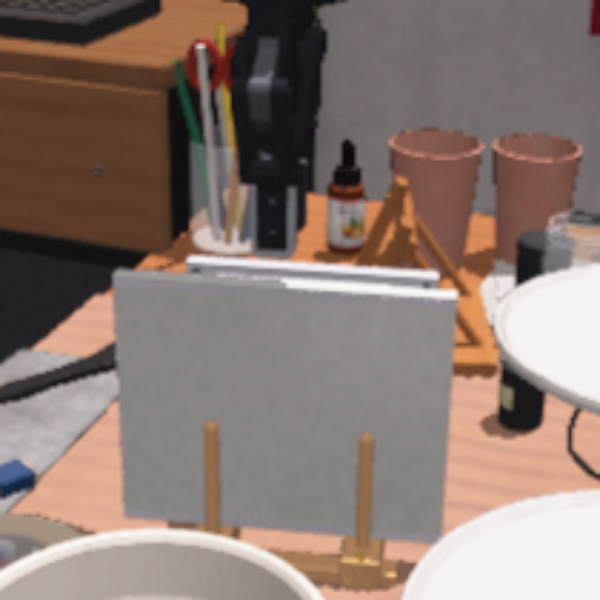

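```bash
python3 -m handwheel '[[0,-0.02,0.76,0,0,0],[0,-0.02,0.76,0,0,0],[0,0,0.76,0,0,0],[0,0,0,0,0,0]]'
python3 -m handwheel '[[0,0,0,0,0,0],[0,0,0,0,0,0],[0,0,0,0,0,0],[0,0,0,0,0,0]]' 1 60
python3 -c "
from go import *
plan([.406,-.295,.302],down(163.4),7)"
```

```text
clock: 6.95
position: [0.4053, -0.2947, 0.1327]
tool_rot: [3.141, -0.002, 2.853]
force: [-0.7, -0.0, -0.3]
grip_width: 0.0319
clock: 7.45
position: [0.4066, -0.2951, 0.1342]
tool_rot: [-3.141, 0.001, 2.853]
force: [-1.9, 0.1, 7.8]
grip_width: 0.0097
t 7.45 pos [ 0.4066 -0.2951  0.1342] rpy deg [-179.9945    0.0695  163.4751] q [ 0.1252  0.5277  0.5209  2.0277 -0.4072  0.6859  2.1895] F [-1.9253  0.129   7.7844] w 0.009680740532163428
total tool shift mm [   0.3894   -0.0645 -167.7944] turn deg [-0.0054  0.0695  0.0751]
0 [0.002, -0.0, -0.959, -0.0, 0.0, 0.0]
```

```bash
python3 -m handwheel '[[0,0,-0.5,0,0,0],[0,0,-1,0,0,0],[0,0,-1,0,0,0],[0,0,-1,0,0,0],[0,0,-1,0,0,0],[0,0,-1,0,0,0],[0,0,-1,0,0,0],[0,0,-0.5,0,0,0]]'
python3 -c "
from go import *
s=bot.observe();print(s)
f=bot.grab_frame('side'); cv2.imwrite('pics/s2.png',f['pixels'])
p=np.array(s['position']);R=Ro.from_euler('xyz',s['tool_rot']).as_matrix()
for dz in (.035,-.115): print(proj(f,[p+R@[a,0,-dz] for a in (-.09,.09)]))
"
```

```text
clock: 8.45
position: [0.4063, -0.295, 0.31]
tool_rot: [3.142, 0.002, 2.853]
force: [-0.3, 0.1, -3.1]
grip_width: 0.0088
{'clock': 8.45, 'qpos': array([-0.0246,  0.2868,  0.6769,  1.8411, -0.2027,  1.0815,  2.0103]), 'qd': array([-0.0542, -0.0927,  0.0331, -0.122 ,  0.0823,  0.2113, -0.0769]), 'joint_efforts': array([  0.6234, -57.2974,   9.0426, -38.5387,  -0.0201,  -0.2168,
         0.0499]), 'position': array([ 0.4063, -0.295 ,  0.31  ]), 'tool_rot': array([3.1416, 0.0017, 2.8531]), 'force': array([-0.3002,  0.0565, -3.1238]), 'moment': array([0.0163, 0.004 , 0.0127]), 'grip_width': 0.008805017452318622}
[[326.924   76.6359]
 [191.8128  71.7046]]
[[320.0944 184.1068]
 [197.3646 176.8924]]
```

View pics/s2.png

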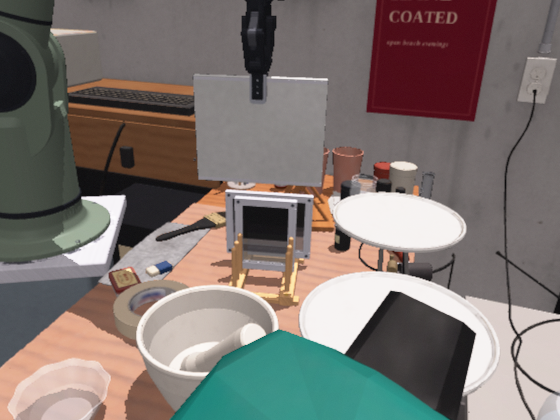

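```bash
cat > fit.py <<'E'
from go import *
from scipy.optimize import least_squares
def quad(region):
    c,_=cv2.findContours(region.astype(np.uint8),cv2.RETR_EXTERNAL,cv2.CHAIN_APPROX_NONE); c=max(c,key=cv2.contourArea); h=cv2.convexHull(c)
    for e in np.arange(2,30,.5):
        q=cv2.approxPolyDP(h,e,True)
        if len(q)<=4: return q.reshape(-1,2).astype(float)
E
python3 - <<'E'
from fit import *
s=bot.observe()
f=bot.grab_frame('side')
D=bot.trace(f,'white_board'); print([(d['score'],d['region'].sum()) for d in D])
r=D[0]['region']; print(quad(r))
cv2.imwrite('pics/s3.png',cv2.resize(f['pixels'][40:200,180:340],(800,800),interpolation=cv2.INTER_CUBIC)[:600*800//800])
cv2.imwrite('pics/s3b.png',cv2.resize(f['pixels'][60:200,180:340],(685,600),interpolation=cv2.INTER_CUBIC))
np.save('s3.npy',f['pixels']);np.save('s3r.npy',r)
E
```

```text
[(0.66, np.int64(13381))]
[[193.  75.]
 [325.  78.]
 [320. 184.]
 [199. 179.]]
```

View pics/s3b.png

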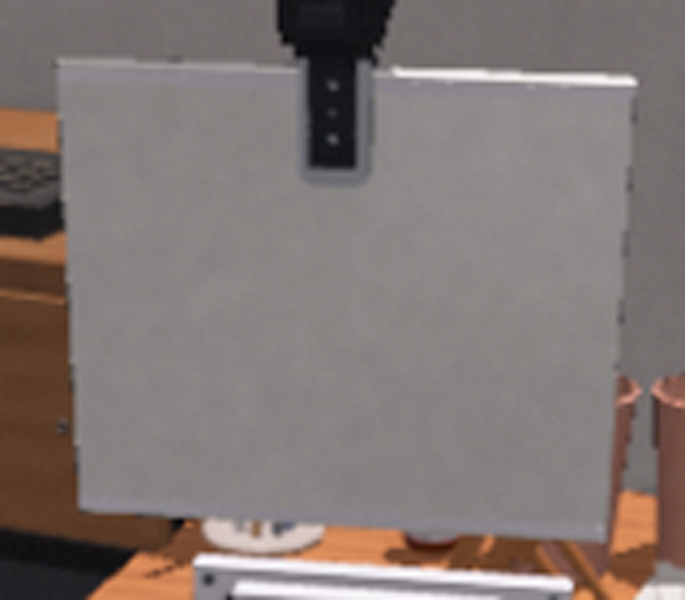

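```bash
cat > pf.py <<'E'
from fit import *
f=bot.grab_frame('side')
P=np.array([[193.5,75.9],[328.1,80.5],[320.9,186.6],[198.7,179.6]])-0.4
s=bot.observe(); p=np.array(s['position']);R=Ro.from_euler('xyz',s['tool_rot'])
print(p,np.degrees(s['tool_rot']))
def model(v):
    a,y,dz,roll,pit,yw=v
    # board in tool frame: x along width, tool z is down; grasp at z=-.0187
    B=np.array([[ .09,0,-.0],[-.09,0,0],[-.09,0,.15],[.09,0,.15]])
    B=B+[a,-.005,0]  # front face (tool -y toward camera?)
    B[:,2]-=dz  # top above grasp point
    B=Ro.from_euler('xyz',[roll,pit,yw]).apply(B)+[0,y,-.0187]
    return proj(f,p+R.apply(B))
for mask in ([1,0,1,1,1,0],[1,1,1,1,1,1]):
    m=np.array(mask,bool)
    def res(u):
        v=np.zeros(6);v[m]=u
        return np.r_[(model(v)-P).ravel(), u/np.array([.03,.002,.03,.2,.2,.03])[m]]
    x0=np.array([0,0,.016,0,0,0])[m]
    o=least_squares(res,x0); v=np.zeros(6);v[m]=o.x; print("a,y,dz mm",v[:3]*1e3,"rpy deg",np.degrees(v[3:]),"res",(model(v)-P).round(1).tolist())
E
python3 pf.py
```

```text
[ 0.4061 -0.2946  0.3079] [179.9885  -0.0271 163.4829]
a,y,dz mm [-1.9649  0.     14.8922] rpy deg [-2.1044 -0.0352  0.    ] res [[-1.0, -0.4], [0.3, 0.3], [0.5, 0.3], [0.2, -0.1]]
a,y,dz mm [-1.9158  0.7587 14.745 ] rpy deg [-1.9539 -0.021  -0.157 ] res [[-0.9, -0.4], [0.3, 0.3], [0.4, 0.3], [0.2, -0.0]]
```

```bash
cat > ez.py <<'E'
from go import *
yaw=np.radians(-10.5); ex=np.array([np.cos(yaw),np.sin(yaw),0]); ez=np.array([0,0,1.])
t=np.radians(22); u=np.cos(t)*ez+np.sin(t)*ex; nb=np.cos(t)*ex-np.sin(t)*ez   # nb: back normal
TR=np.c_[np.cross(nb,-u),nb,-u]; TRo=Ro.from_matrix(TR)
L=np.array([.495,-.007,.012])
def tcp(up,off,edge=np.array([-.002,.005,.1163])):
    "TCP so that board's lower rear edge is `up` along slope from ledge and `off` in front of slats"
    return L+u*up-nb*off-TR@edge
E
python3 -c "
from ez import *
print(TRo.as_euler('xyz',degrees=True)); print(tcp(0,.004))
plan(tcp(.1,.006),TRo,16)"
```

```text
[-158.     0.    79.5]
[ 0.53   -0.0115  0.1232]
t 8.65 pos [ 0.4061 -0.2946  0.3079] rpy deg [179.9885  -0.0271 163.4829] q [-0.0234  0.2897  0.6754  1.8435 -0.2041  1.0788  2.0115] F [ 0.2915  1.0585 -2.0752] w 0.009216094033248096
total tool shift mm [-73.7102 310.4159  91.2284] turn deg [17.8849 16.0779 82.8745]
0 [-0.184, 0.776, 0.228, 0.003, 0.003, 0.014]
1 [-0.117, 0.794, 0.21, 0.003, 0.003, 0.014]
2 [-0.048, 0.805, 0.193, 0.003, 0.003, 0.014]
3 [0.022, 0.81, 0.177, 0.003, 0.003, 0.014]
4 [0.092, 0.808, 0.162, 0.003, 0.003, 0.014]
5 [0.162, 0.8, 0.149, 0.003, 0.003, 0.014]
6 [0.231, 0.785, 0.137, 0.003, 0.003, 0.014]
7 [0.299, 0.764, 0.126, 0.003, 0.003, 0.014]
8 [0.364, 0.736, 0.117, 0.003, 0.003, 0.014]
9 [0.427, 0.702, 0.11, 0.003, 0.003, 0.014]
10 [0.487, 0.663, 0.105, 0.003, 0.003, 0.014]
11 [0.544, 0.618, 0.102, 0.003, 0.003, 0.014]
12 [0.595, 0.569, 0.1, 0.003, 0.003, 0.014]
13 [0.643, 0.515, 0.1, 0.003, 0.003, 0.014]
14 [0.685, 0.457, 0.102, 0.003, 0.003, 0.014]
15 [0.722, 0.395, 0.106, 0.003, 0.003, 0.014]
```

```bash
python3 -m handwheel '[[-0.18,0.78,0.05,0.003,0.003,0.014],[-0.12,0.79,0.05,0.003,0.003,0.014],[-0.05,0.8,0.05,0.003,0.003,0.014],[0.02,0.81,0.05,0.003,0.003,0.014],[0.09,0.81,0.05,0.003,0.003,0.014],[0.16,0.8,0.05,0.003,0.003,0.014],[0.23,0.78,0.05,0.003,0.003,0.014],[0.3,0.76,0.05,0.003,0.003,0.014]]'
python3 -c "
from ez import *
plan(tcp(.1,.006),TRo,8)"
```

```text
clock: 9.65
position: [0.4862, -0.1548, 0.2865]
tool_rot: [-2.949, -0.088, 2.135]
force: [0.1, -0.5, -2.6]
grip_width: 0.0089
t 9.65 pos [ 0.4862 -0.1548  0.2865] rpy deg [-168.9789   -5.0248  122.3536] q [-0.3908  0.4982  0.7952  1.7121 -0.2566  1.2679  1.0476] F [ 0.0919 -0.47   -2.6022] w 0.008929687224894416
total tool shift mm [ 66.9808 151.7704  47.8608] turn deg [ 8.577   7.587  42.4605]
0 [0.335, 0.759, 0.239, 0.003, 0.003, 0.015]
1 [0.4, 0.729, 0.231, 0.003, 0.003, 0.015]
2 [0.462, 0.694, 0.225, 0.003, 0.003, 0.015]
3 [0.521, 0.652, 0.221, 0.003, 0.003, 0.015]
4 [0.575, 0.605, 0.218, 0.003, 0.003, 0.015]
5 [0.626, 0.554, 0.217, 0.003, 0.003, 0.015]
6 [0.671, 0.498, 0.218, 0.003, 0.003, 0.015]
7 [0.71, 0.438, 0.221, 0.003, 0.003, 0.015]
```

```bash
python3 -m handwheel '[[0.34,0.76,0.15,0.003,0.003,0.015],[0.4,0.73,0.15,0.003,0.003,0.015],[0.46,0.69,0.2,0.003,0.003,0.015],[0.52,0.65,0.2,0.003,0.003,0.015],[0.58,0.6,0.25,0.003,0.003,0.015],[0.63,0.55,0.25,0.003,0.003,0.015],[0.67,0.5,0.25,0.003,0.003,0.015],[0.71,0.44,0.25,0.003,0.003,0.015]]'
python3 -c "
from ez import *
plan(tcp(.1,.006),TRo,2)
f=bot.grab_frame('side'); cv2.imwrite('pics/s4.png',f['pixels'])
g=bot.grab_frame('top'); cv2.imwrite('pics/t4.png',g['pixels'])
"
```

```text
clock: 10.65
position: [0.5655, -0.0177, 0.2193]
tool_rot: [-2.75, -0.011, 1.37]
force: [-0.9, -0.0, -2.6]
grip_width: 0.0091
t 10.65 pos [ 0.5655 -0.0177  0.2193] rpy deg [-157.5918   -0.6524   78.4697] q [-0.491   0.8341  0.8652  1.4778 -0.5684  1.521   0.271 ] F [-0.9286 -0.0465 -2.6095] w 0.009127031112975527
total tool shift mm [-0.3969  0.5982  2.6094] turn deg [-0.4023 -0.9934 -0.7073]
0 [-0.008, 0.012, 0.052, -0.001, -0.001, -0.001]
1 [-0.008, 0.012, 0.052, -0.001, -0.001, -0.001]
```

View pics/s4.png

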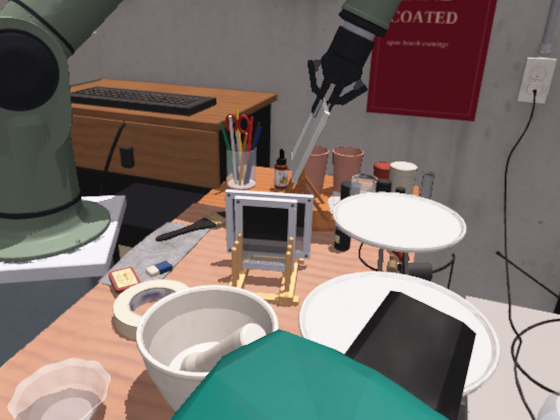

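View pics/t4.png

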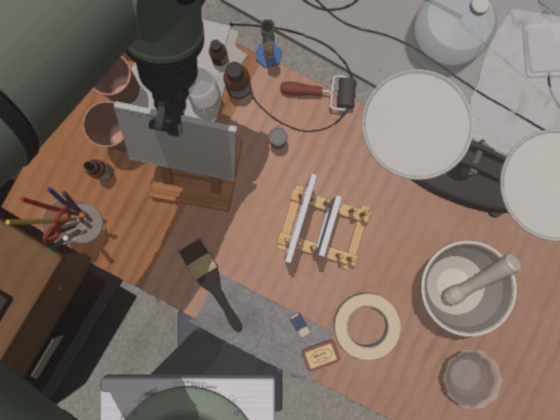

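```bash
python3 - <<'E'
from ez import *
f=dict(np.load('side0.npz'));g=dict(np.load('top0.npz'))
s=bot.observe();p=np.array(s['position']);R=Ro.from_euler('xyz',s['tool_rot'])
C=np.array([[x-.002,y,z] for x in(-.09,.09) for y in (-.005,.005) for z in (.1163,-.0337)])
X=p+R.apply(C)
L2=[L-.0*u, L+nb*0+u*.1]
for n,fr,src,(r0,r1,c0,c1),sc in (('side',f,'pics/s4.png',(80,240,260,360),5),('top',g,'pics/t4.png',(90,215,105,250),5)):
    im=cv2.imread(src)[r0:r1,c0:c1]; k=min(800/im.shape[1],600/im.shape[0]); im=cv2.resize(im,None,fx=k,fy=k,interpolation=cv2.INTER_CUBIC)
    for q,c in zip(proj(fr,X),C):
        cv2.circle(im,(int((q[0]-c0+.5)*k),int((q[1]-r0+.5)*k)),4,(0,0,255) if c[1]>0 else (255,0,0),1)
    ey=np.cross(ez,ex)
    for a in (-.052,-.038,.038,.052):
        q=proj(fr,[L+ey*a,L+ey*a+u*.105]); q=((q-[c0,r0]+.5)*k).astype(int); cv2.line(im,tuple(q[0].tolist()),tuple(q[1].tolist()),(0,255,0),1)
    cv2.imwrite(f'pics/o_{n}.png',im)
E
```

```text
(no output)
```

View pics/o_side.png

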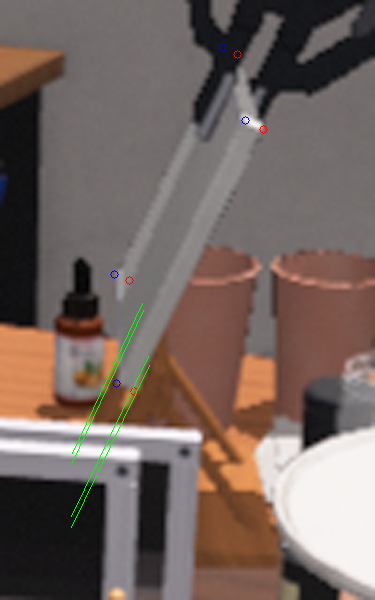

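View pics/o_top.png

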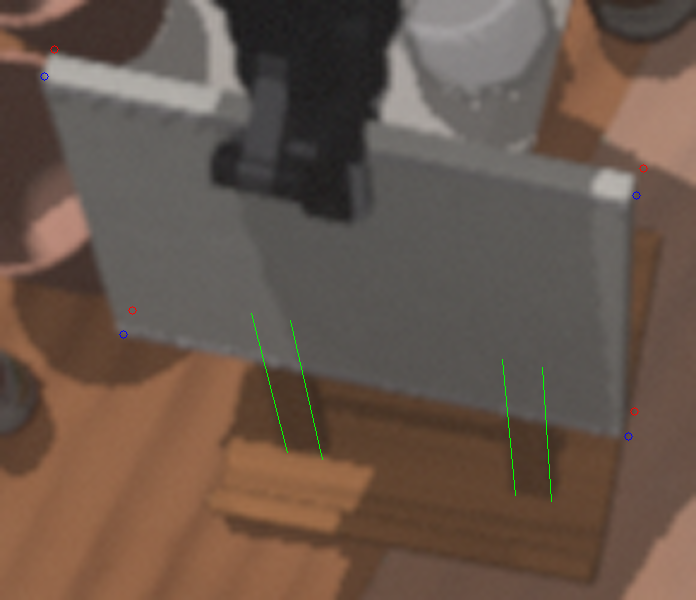

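```bash
python3 - <<'E'
import cv2
im=cv2.imread('pics/s4.png')[100:200,275:335]
cv2.imwrite('pics/z.png',cv2.resize(im,(480,800)[:2],interpolation=cv2.INTER_CUBIC)[120:720])
E
```

View pics/z.png

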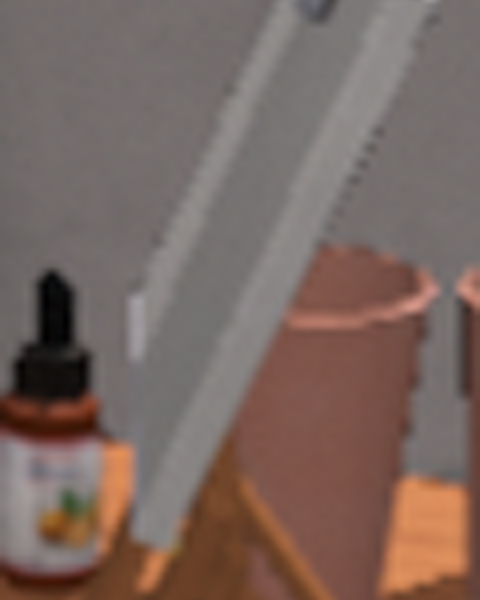

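```bash
python3 -m handwheel '[[-0.01,0.05,0.4,-0.0005,-0.0014,-0.001],[-0.01,0.05,0.7,-0.0005,-0.0014,-0.001],[0,0,0.8,0,0,0],[0,0,0.8,0,0,0],[0,0,0.6,0,0,0],[0,0,0.4,0,0,0],[0,0,0.14,0,0,0]]'
python3 -c "
from ez import *
plan(tcp(.0,.004),TRo,2)
"
```

```text
clock: 11.62
position: [0.5322, -0.0124, 0.1306]
tool_rot: [-2.759, -0.001, 1.391]
force: [0.9, 0.4, -1.9]
grip_width: 0.0093
t 11.625 pos [ 0.5322 -0.0124  0.1306] rpy deg [-158.0738   -0.0551   79.7137] q [-0.5195  0.8869  0.8206  1.6454 -0.6149  1.3174  0.3366] F [ 0.9355  0.3576 -1.8699] w 0.009283810326895379
total tool shift mm [0.5011 0.6037 7.771 ] turn deg [0.0737 0.0288 0.2188]
0 [0.01, 0.012, 0.155, 0.0, 0.0, 0.0]
```

```bash
python3 -m handwheel '[[0,0,0.1,0,0,0],[0,0,0.1,0,0,0],[0,0,0.08,0,0,0],[0,0,0,0,0,0]]'
python3 -c "
from ez import *
plan(tcp(.0,.004),TRo,2)
f=bot.grab_frame('top'); cv2.imwrite('pics/t5.png',cv2.resize(f['pixels'][95:220,105:250],(696,600),interpolation=cv2.INTER_CUBIC))
f=bot.grab_frame('side'); cv2.imwrite('pics/s5.png',cv2.resize(f['pixels'][80:240,250:370],(450,600),interpolation=cv2.INTER_CUBIC))
"
```

```text
clock: 12.12
position: [0.5299, -0.0118, 0.1244]
tool_rot: [-2.759, -0.001, 1.391]
force: [-0.3, 0.1, -2.0]
grip_width: 0.009
t 12.125 pos [ 0.5299 -0.0118  0.1244] rpy deg [-158.085    -0.0595   79.7086] q [-0.5201  0.8916  0.8164  1.6555 -0.6203  1.3042  0.3408] F [-0.2801  0.0541 -1.9796] w 0.00897401788068304
total tool shift mm [0.3527 0.5047 1.1228] turn deg [0.0849 0.0229 0.2157]
0 [0.007, 0.01, 0.022, 0.0, 0.0, 0.0]
```

View pics/t5.png

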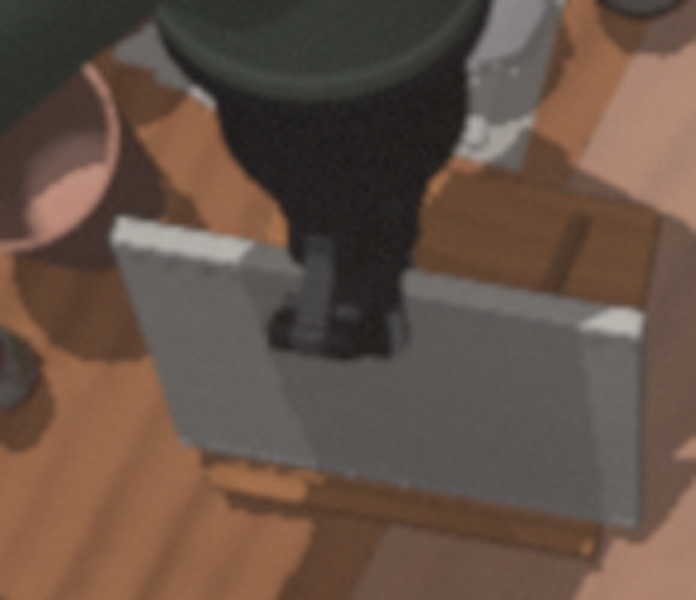

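View pics/s5.png

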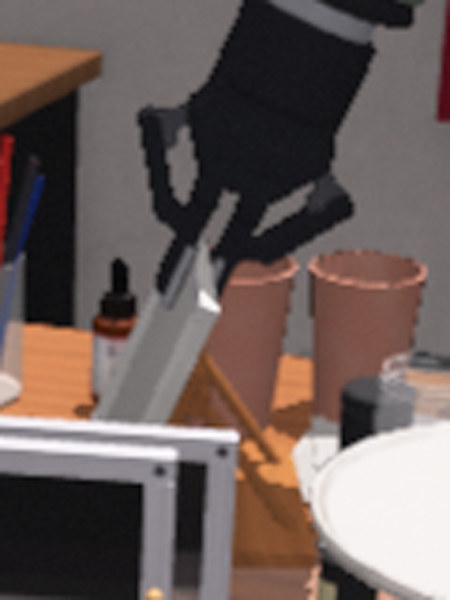

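```bash
python3 -m handwheel '[[0,0,0.06,0,0,0],[0,0,0.06,0,0,0],[0,0,0,0,0,0]]'
```

```text
clock: 12.6
position: [0.5288, -0.0116, 0.1217]
tool_rot: [-2.759, -0.001, 1.391]
force: [0.8, -0.2, 0.2]
grip_width: 0.0096
```

```bash
python3 -m handwheel '[[0,0,0.06,0,0,0],[0,0,0,0,0,0]]'
```

```text
clock: 12.85
position: [0.5291, -0.0117, 0.1214]
tool_rot: [-2.761, -0.002, 1.391]
force: [4.5, 0.2, 16.4]
grip_width: 0.0093
```

```bash
python3 -m handwheel '[[0,0.06,-0.05,0,0,0],[0,0.06,0,0,0,0],[0,0,0,0,0,0]]'
```

```text
clock: 13.22
position: [0.531, -0.0121, 0.1209]
tool_rot: [-2.758, -0.001, 1.391]
force: [-2.1, 1.5, 13.4]
grip_width: 0.0095
```

```bash
python3 -m handwheel '[[0,0.06,0,0,0,0],[0,0,0,0,0,0]]'
```

```text
clock: 13.48
position: [0.5319, -0.0122, 0.1205]
tool_rot: [-2.757, -0.001, 1.391]
force: [-4.9, 2.2, 17.9]
grip_width: 0.0095
```

```bash
python3 -m handwheel '[[0,0.06,-0.07,0,0,0],[0,0,0,0,0,0]]'
```

```text
clock: 13.72
position: [0.5342, -0.0127, 0.1211]
tool_rot: [-2.757, -0.001, 1.391]
force: [-2.5, 0.6, 8.4]
grip_width: 0.0094
```

```bash
python3 -m handwheel '[[0,0.06,-0.05,0,0,0],[0,0,0,0,0,0]]'
python3 -m handwheel '[[0,0.06,-0.02,0,0,0],[0,0,0,0,0,0]]'
python3 -c "
from ez import *
plan(tcp(.0,.0),TRo,1)
f=bot.grab_frame('top'); cv2.imwrite('pics/t6.png',cv2.resize(f['pixels'][95:220,105:250],(696,600),interpolation=cv2.INTER_CUBIC))
"
```

```text
clock: 13.98
position: [0.535, -0.0128, 0.1213]
tool_rot: [-2.755, -0.001, 1.391]
force: [-10.6, 1.2, 3.6]
grip_width: 0.0092
clock: 14.22
position: [0.5352, -0.0129, 0.1212]
tool_rot: [-2.752, -0.001, 1.39]
force: [-19.1, 4.2, 7.4]
grip_width: 0.0092
t 14.225 pos [ 0.5352 -0.0129  0.1212] rpy deg [-157.6672   -0.0705   79.6541] q [-0.5093  0.9057  0.8113  1.635  -0.6223  1.3161  0.3383] F [-19.1091   4.1956   7.3752] w 0.009161887781527994
total tool shift mm [ 0.4309 -1.7606  0.201 ] turn deg [-0.3329 -0.0072  0.1693]
0 [0.017, -0.07, 0.008, -0.001, -0.0, 0.0]
```

View pics/t6.png

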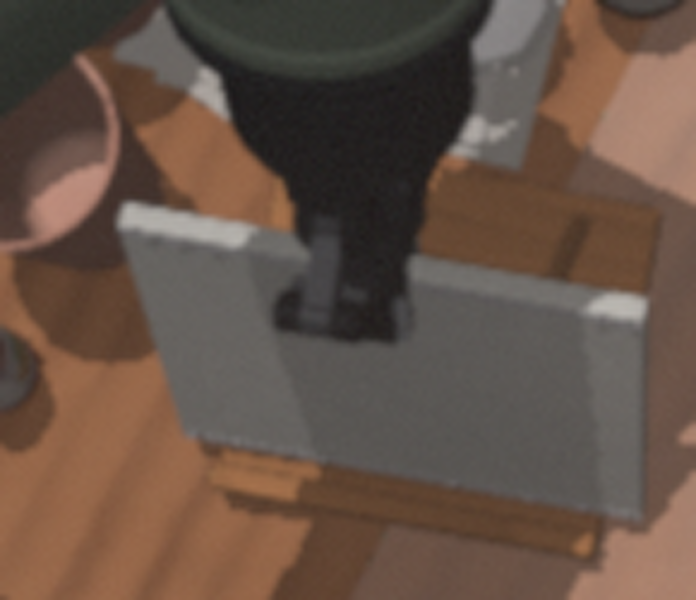

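```bash
python3 -m handwheel '[[0,-0.05,0,0,0,0],[0,0,0,0,0,0]]'
python3 -m handwheel '[[0,0,0,0,0,0],[0,0,0,0,0,0],[0,0,0,0,0,0]]' 0.4
python3 -m handwheel '[[0,0,-0.3,0,0,0],[0,0,-0.8,0,0,0],[0,0,-0.8,0,0,0],[0,0,-0.8,0,0,0],[0,0,-1,0,0,0]]'
python3 -c "
from ez import *
plan(tcp(.0,.0),TRo,1)
f=bot.grab_frame('top'); cv2.imwrite('pics/t7.png',cv2.resize(f['pixels'][95:220,105:250],(696,600),interpolation=cv2.INTER_CUBIC));np.save('t7.npy',f['pixels'])
f=bot.grab_frame('side'); cv2.imwrite('pics/s7.png',cv2.resize(f['pixels'][80:240,250:370],(450,600),interpolation=cv2.INTER_CUBIC))
"
```

```text
clock: 14.52
position: [0.5351, -0.0128, 0.1213]
tool_rot: [-2.754, -0.001, 1.391]
force: [-12.2, 1.6, -0.2]
grip_width: 0.0089
clock: 14.9
position: [0.5372, -0.0131, 0.1218]
tool_rot: [-2.76, -0.001, 1.391]
force: [-0.5, 0.5, 1.2]
grip_width: 0.0255
clock: 15.52
position: [0.5713, -0.0194, 0.2086]
tool_rot: [-2.759, -0.001, 1.391]
force: [0.0, 0.5, 0.6]
grip_width: 0.0255
t 15.525 pos [ 0.5713 -0.0194  0.2086] rpy deg [-158.0836   -0.0505   79.7029] q [-0.4915  0.85    0.8591  1.4735 -0.565   1.499   0.2828] F [0.0409 0.4832 0.6254] w 0.025466062951187897
total tool shift mm [ 0.3793 -3.1355 94.9358] turn deg [0.0835 0.029  0.207 ]
0 [0.015, -0.125, 3.797, 0.0, 0.0, 0.001]
```

View pics/t7.png

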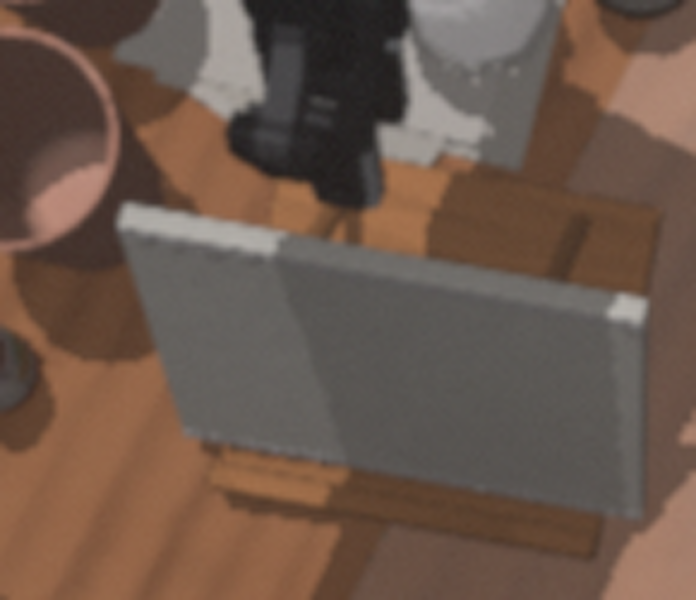

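View pics/s7.png

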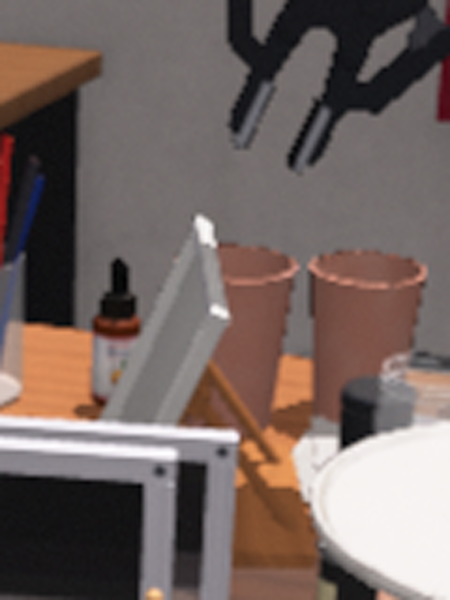

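```bash
cat > bf.py <<'E'
from ez import *
from scipy.optimize import least_squares
g=dict(np.load('top0.npz'));f=dict(np.load('side0.npz'))
T=lambda a,b:[105+(a+.5)/4.8-.5,95+(b+.5)/4.8-.5]
S=lambda a,b:[250+(a+.5)/3.75-.5,80+(b+.5)/3.75-.5]
# (local x along easel y(left), depth from rear, height): obs
ob=[(g,(.09,.01,.15),T(129,235)),(g,(-.09,.01,.15),T(641,320)),(g,(.09,.01,0),T(186,435)),(g,(-.09,.01,0),T(640,518)),
    (g,(.09,0,.15),T(124,205)),(g,(-.09,0,.15),T(647,297)),
    (f,(-.09,.01,.15),S(208,316)),(f,(-.09,0,.15),S(229,319)),(f,(.09,.01,.15),S(196,217))]
def pose(v):
    X,Y,yw,tl=v; e=np.array([np.cos(yw),np.sin(yw),0]);U=np.cos(tl)*ez+np.sin(tl)*e;N=np.cos(tl)*e-np.sin(tl)*ez
    return np.array([X,Y,.012]),np.cross(ez,e),N,U
def res(v):
    o,w,N,U=pose(v); return np.concatenate([proj(c,o+w*l[0]-N*l[1]+U*l[2])[0]-np.array(p) for c,l,p in ob])
o=least_squares(res,[.495,-.007,np.radians(-10.5),np.radians(22)],loss='soft_l1')
print(o.x[:2],np.degrees(o.x[2:]),res(o.x).reshape(-1,2).round(1).tolist())
E
python3 bf.py
```

```text
[ 0.4935 -0.0077] [-10.1582  22.5116] [[-2.8, -1.8], [0.8, 0.2], [-0.2, 0.7], [0.8, 0.6], [0.0, -0.6], [0.8, -0.2], [0.4, -2.0], [-0.5, -0.8], [-1.1, -1.5]]
```

```bash
python3 -c "
from ez import *
plan([.4234,-.2502,.25],down(163.4),16)"
```

```text
t 15.625 pos [ 0.5725 -0.02    0.21  ] rpy deg [-158.288    -0.0647   79.7046] q [-0.4911  0.8485  0.8603  1.4715 -0.565   1.4989  0.2829] F [-0.9918 -1.0445 -0.3975] w 0.025564507526435697
total tool shift mm [-253.0634 -112.9565    1.5961] turn deg [-17.643  -15.8951 -82.6027]
0 [-0.633, -0.282, 0.004, -0.003, -0.003, -0.014]
1 [-0.605, -0.338, 0.009, -0.003, -0.003, -0.014]
2 [-0.571, -0.392, 0.012, -0.003, -0.003, -0.014]
3 [-0.534, -0.442, 0.013, -0.003, -0.003, -0.014]
4 [-0.492, -0.488, 0.013, -0.003, -0.003, -0.014]
5 [-0.445, -0.531, 0.012, -0.003, -0.003, -0.014]
6 [-0.396, -0.569, 0.008, -0.003, -0.003, -0.014]
7 [-0.343, -0.602, 0.004, -0.003, -0.003, -0.014]
8 [-0.287, -0.63, -0.003, -0.003, -0.003, -0.014]
9 [-0.229, -0.654, -0.011, -0.003, -0.003, -0.014]
10 [-0.17, -0.671, -0.02, -0.003, -0.003, -0.014]
11 [-0.109, -0.683, -0.031, -0.003, -0.003, -0.014]
12 [-0.048, -0.69, -0.042, -0.003, -0.003, -0.014]
13 [0.013, -0.69, -0.055, -0.003, -0.003, -0.014]
14 [0.074, -0.685, -0.069, -0.003, -0.003, -0.014]
15 [0.134, -0.674, -0.084, -0.003, -0.003, -0.014]
```

```bash
python3 -m handwheel '[[-0.63,-0.1,-0.5,-0.003,-0.003,-0.014],[-0.6,-0.34,-0.4,-0.003,-0.003,-0.014],[-0.57,-0.39,-0.3,-0.003,-0.003,-0.014],[-0.53,-0.44,0,-0.003,-0.003,-0.014],[-0.49,-0.49,0,-0.003,-0.003,-0.014],[-0.45,-0.53,0,-0.003,-0.003,-0.014],[-0.4,-0.57,0,-0.003,-0.003,-0.014],[-0.34,-0.6,0,-0.003,-0.003,-0.014]]'
python3 -c "
from ez import *
plan([.4234,-.2502,.25],down(163.4),8)"
```

```text
clock: 16.62
position: [0.5109, -0.1364, 0.2569]
tool_rot: [-2.941, -0.062, 2.111]
force: [-0.2, 0.2, 0.3]
grip_width: 0.0257
t 16.625 pos [ 0.5109 -0.1364  0.2569] rpy deg [-168.501    -3.5357  120.9547] q [-0.417   0.5637  0.7869  1.7046 -0.2942  1.2193  0.998 ] F [-0.1541  0.2096  0.3295] w 0.025660524192328327
total tool shift mm [ -52.9258 -130.186    30.177 ] turn deg [ -9.6551  -7.6157 -41.9318]
0 [-0.265, -0.651, 0.151, -0.003, -0.003, -0.015]
1 [-0.201, -0.675, 0.141, -0.003, -0.003, -0.015]
2 [-0.137, -0.694, 0.129, -0.003, -0.003, -0.015]
3 [-0.07, -0.706, 0.116, -0.003, -0.003, -0.015]
4 [-0.004, -0.711, 0.102, -0.003, -0.003, -0.015]
5 [0.063, -0.711, 0.086, -0.003, -0.003, -0.015]
6 [0.129, -0.704, 0.07, -0.003, -0.003, -0.015]
7 [0.194, -0.69, 0.052, -0.003, -0.003, -0.015]
```

```bash
python3 -m handwheel '[[-0.27,-0.65,0.15,-0.003,-0.003,-0.015],[-0.2,-0.68,0.14,-0.003,-0.003,-0.015],[-0.14,-0.69,0.13,-0.003,-0.003,-0.015],[-0.07,-0.71,0.12,-0.003,-0.003,-0.015],[0,-0.71,0.1,-0.003,-0.003,-0.014],[0.06,-0.71,0.09,-0.003,-0.003,-0.014],[0.13,-0.7,0.07,-0.004,-0.002,-0.014],[0.19,-0.69,0.05,-0.004,-0.002,-0.014]]'
python3 -c "
from ez import *
plan([.4234,-.2502,.17],down(163.4),3)"
```

```text
clock: 17.62
position: [0.4238, -0.2506, 0.2511]
tool_rot: [-3.134, -0.002, 2.851]
force: [0.3, -0.2, 0.3]
grip_width: 0.0253
t 17.625 pos [ 0.4238 -0.2506  0.2511] rpy deg [-179.5733   -0.0866  163.3336] q [-0.069   0.3335  0.6103  1.9406 -0.2256  0.9365  1.93  ] F [ 0.2801 -0.2428  0.2646] w 0.025323963075364397
total tool shift mm [ 0.3925  0.8553 81.0931] turn deg [-0.4267 -0.0868 -0.0661]
0 [0.005, 0.011, 1.081, -0.0, -0.0, -0.0]
```

```bash
python3 -m handwheel '[[0,0.03,0.8,-0.001,0,0],[0,0,0.8,0,0,0],[0,0,0.8,0,0,0],[0,0,0.8,0,0,0],[0,0,0,0,0,0]]'
python3 -c "
from ez import *
s=bot.observe();plan([.4234,-.2502,.113],down(163.4),3)
f=bot.grab_frame('side'); cv2.imwrite('pics/s8.png',cv2.resize(f['pixels'][120:300,190:350],(533,600),interpolation=cv2.INTER_CUBIC))
p=s['position'];R=Ro.from_euler('xyz',s['tool_rot']);print((proj(f,[p,p+R.apply([0,.0127,0]),p+R.apply([0,-.0127,0])])-[190,120])*3.333)"
```

```text
clock: 18.25
position: [0.4236, -0.2496, 0.1703]
tool_rot: [-3.14, -0.004, 2.847]
force: [0.5, -0.2, 1.3]
grip_width: 0.0255
t 18.25 pos [ 0.4236 -0.2496  0.1703] rpy deg [-179.8825   -0.2479  163.1415] q [ 0.0017  0.4525  0.5409  2.0225 -0.3301  0.7558  2.0188] F [ 0.5429 -0.1943  1.2554] w 0.025461442801049283
total tool shift mm [-0.2731 -0.5341 57.2539] turn deg [-0.117  -0.2482 -0.2583]
0 [-0.004, -0.007, 0.763, -0.0, -0.0, -0.0]
[[248.279  214.5856]
 [251.9631 205.0111]
 [244.4771 224.4662]]
```

View pics/s8.png

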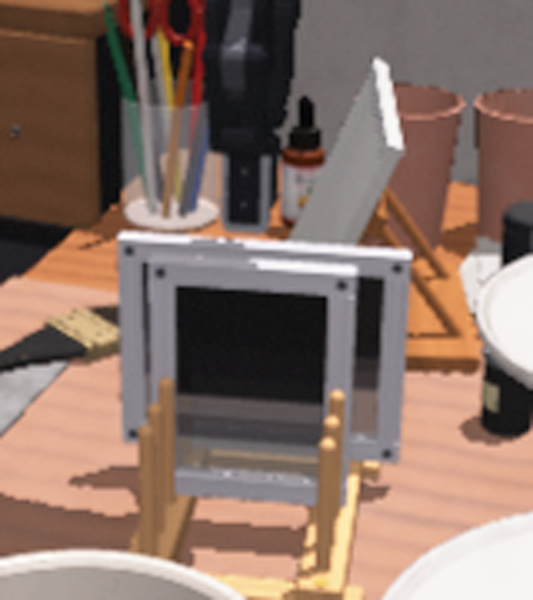

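```bash
python3 -m handwheel '[[0,-0.02,0.76,0,-0.0007,-0.0007],[0,0,0.76,0,0,0],[0,0,0.76,0,0,0],[0,0,0,0,0,0]]'
python3 -m handwheel '[[0,0,0,0,0,0],[0,0,0,0,0,0],[0,0,0,0,0,0],[0,0,0,0,0,0]]' 1 60
python3 -m handwheel '[[0,0,-0.4,0,0,0],[0,0,-1,0,0,0],[0,0,-1,0,0,0],[0,0,-1,0,0,0],[0,0,-1,0,0,0],[0,0,-1,0,0,0],[0,0,-1,0,0,0],[0,0,-1,0,0,0]]'
python3 -c "
from ez import *
s=bot.observe();print(s['qpos'])
f=bot.grab_frame('side'); cv2.imwrite('pics/s9.png',cv2.resize(f['pixels'][80:280,190:350],(480,600),interpolation=cv2.INTER_CUBIC))
"
```

```text
clock: 18.8
position: [0.424, -0.2503, 0.1141]
tool_rot: [-3.14, 0.001, 2.852]
force: [-0.6, -0.4, 1.3]
grip_width: 0.0256
clock: 19.3
position: [0.4247, -0.2506, 0.1152]
tool_rot: [-3.14, 0.004, 2.852]
force: [-0.9, 1.0, 9.0]
grip_width: 0.0092
clock: 20.3
position: [0.4236, -0.2499, 0.3007]
tool_rot: [-3.14, 0.003, 2.852]
force: [0.3, -0.9, -1.9]
grip_width: 0.009
[-0.1055  0.2695  0.6438  1.8787 -0.184   1.0496  1.8936]
```

View pics/s9.png

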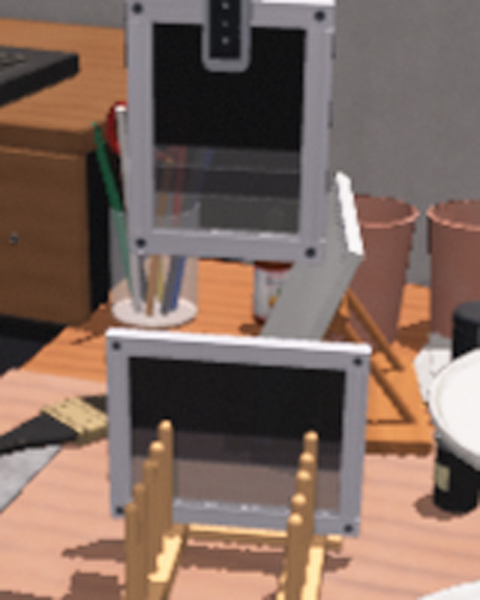

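```bash
cat >> ez.py <<'E'
L2=np.array([.4953,-.0073,.012])
M=L2+.075*u-.005*nb
def neg(d=.103,mid=np.array([-.002,0,.0322])): return M-nb*d-TR@mid
E
python3 -c "
from ez import *
print(M,neg())
plan(neg(.13)+u*.02,TRo,16)"
```

```text
[ 0.5184 -0.0116  0.0834] [0.4367 0.0056 0.1519]
t 20.35 pos [ 0.4244 -0.2506  0.3034] rpy deg [-179.888     0.3498  163.3753] q [-0.1061  0.2665  0.6448  1.8748 -0.1826  1.0527  1.8924] F [ 1.1583 -0.8632  3.9141] w 0.00913168040901649
total tool shift mm [ 79.7039 247.4195 121.9392] turn deg [18.0705 16.4511 82.7001]
0 [0.199, 0.619, 0.305, 0.003, 0.003, 0.014]
1 [0.249, 0.604, 0.297, 0.003, 0.003, 0.014]
2 [0.297, 0.585, 0.29, 0.003, 0.003, 0.014]
3 [0.344, 0.562, 0.284, 0.003, 0.003, 0.014]
4 [0.389, 0.535, 0.28, 0.003, 0.003, 0.014]
5 [0.43, 0.503, 0.277, 0.003, 0.003, 0.014]
6 [0.469, 0.468, 0.276, 0.003, 0.003, 0.014]
7 [0.505, 0.429, 0.276, 0.003, 0.003, 0.014]
8 [0.537, 0.388, 0.277, 0.003, 0.003, 0.014]
9 [0.565, 0.344, 0.28, 0.003, 0.003, 0.014]
10 [0.589, 0.297, 0.284, 0.003, 0.003, 0.014]
11 [0.608, 0.249, 0.289, 0.003, 0.003, 0.014]
12 [0.623, 0.199, 0.296, 0.003, 0.003, 0.014]
13 [0.633, 0.148, 0.304, 0.003, 0.003, 0.014]
14 [0.639, 0.097, 0.313, 0.003, 0.003, 0.014]
15 [0.64, 0.045, 0.323, 0.003, 0.003, 0.014]
```

```bash
python3 -m handwheel '[[0.2,0.62,0.05,0.003,0.003,0.014],[0.25,0.6,0.05,0.003,0.003,0.014],[0.3,0.58,0.05,0.003,0.003,0.014],[0.34,0.56,0.05,0.003,0.003,0.014],[0.39,0.53,0.1,0.003,0.003,0.014],[0.43,0.5,0.1,0.003,0.003,0.014],[0.47,0.47,0.1,0.003,0.003,0.014],[0.5,0.43,0.1,0.003,0.003,0.014]]'
python3 -c "
from ez import *
plan(neg(.13)+u*.02,TRo,8)"
```

```text
clock: 21.35
position: [0.423, -0.1186, 0.2807]
tool_rot: [-2.951, -0.084, 2.134]
force: [0.1, 0.3, -1.7]
grip_width: 0.009
t 21.35 pos [ 0.423  -0.1186  0.2807] rpy deg [-169.0813   -4.8001  122.2938] q [-0.4846  0.3521  0.7617  1.8939 -0.1678  1.1864  0.9188] F [ 0.0836  0.252  -1.7146] w 0.00896703336713538
total tool shift mm [100.8458  84.5336  94.7202] turn deg [ 8.7631  7.7381 42.3538]
0 [0.504, 0.423, 0.474, 0.003, 0.003, 0.015]
1 [0.534, 0.384, 0.475, 0.003, 0.003, 0.015]
2 [0.559, 0.342, 0.477, 0.003, 0.003, 0.015]
3 [0.581, 0.299, 0.48, 0.003, 0.003, 0.015]
4 [0.598, 0.254, 0.485, 0.003, 0.003, 0.015]
5 [0.611, 0.207, 0.491, 0.003, 0.003, 0.015]
6 [0.62, 0.16, 0.498, 0.003, 0.003, 0.015]
7 [0.624, 0.112, 0.506, 0.003, 0.003, 0.015]
```

```bash
python3 -m handwheel '[[0.5,0.42,0.47,0.003,0.003,0.015],[0.53,0.38,0.47,0.003,0.003,0.015],[0.56,0.34,0.48,0.003,0.003,0.015],[0.58,0.3,0.48,0.003,0.003,0.015],[0.6,0.25,0.48,0.003,0.003,0.015],[0.61,0.21,0.49,0.003,0.003,0.015],[0.62,0.16,0.5,0.003,0.002,0.014],[0.62,0.11,0.5,0.003,0.002,0.014]]'
python3 -c "
from ez import *
plan(neg(.103),TRo,4)"
```

```text
clock: 22.35
position: [0.4201, 0.009, 0.1812]
tool_rot: [-2.756, -0.003, 1.385]
force: [0.7, 0.9, -2.1]
grip_width: 0.0089
t 22.35 pos [0.4201 0.009  0.1812] rpy deg [-157.8917   -0.1563   79.3734] q [-0.636   0.6352  0.808   1.9197 -0.4883  1.2216  0.2477] F [ 0.6944  0.8868 -2.1184] w 0.008936682812327673
total tool shift mm [-0.3722 26.7649 20.8205] turn deg [-0.1082 -0.1923 -0.0586]
0 [-0.004, 0.268, 0.208, -0.0, -0.0, -0.0]
```

```bash
python3 -m handwheel '[[0,0.27,0.21,0,0,0],[0,0.27,0.21,0,0,0],[0,0.27,0.21,0,0,0],[0,0.27,0.21,0,0,0],[0,0,0,0,0,0],[0,0,0,0,0,0]]'
python3 -c "
from ez import *
plan(neg(.103),TRo,1)
f=bot.grab_frame('top'); cv2.imwrite('pics/t10.png',cv2.resize(f['pixels'][95:235,105:250],(621,600),interpolation=cv2.INTER_CUBIC))
f=bot.grab_frame('side'); cv2.imwrite('pics/s10.png',cv2.resize(f['pixels'][80:240,220:380],(600,600),interpolation=cv2.INTER_CUBIC))
"
```

```text
clock: 23.1
position: [0.4368, 0.0053, 0.1516]
tool_rot: [-2.756, -0.003, 1.388]
force: [-0.6, 0.0, -0.9]
grip_width: 0.009
t 23.1 pos [0.4368 0.0053 0.1516] rpy deg [-157.8997   -0.1927   79.5237] q [-0.5923  0.7004  0.7724  1.8961 -0.5245  1.1889  0.2791] F [-0.5506  0.0062 -0.9186] w 0.009038343882313442
total tool shift mm [ 0.2807 -0.2723 -0.1652] turn deg [-0.1003 -0.1698  0.0943]
0 [0.011, -0.011, -0.007, -0.0, -0.0, 0.0]
```

View pics/t10.png

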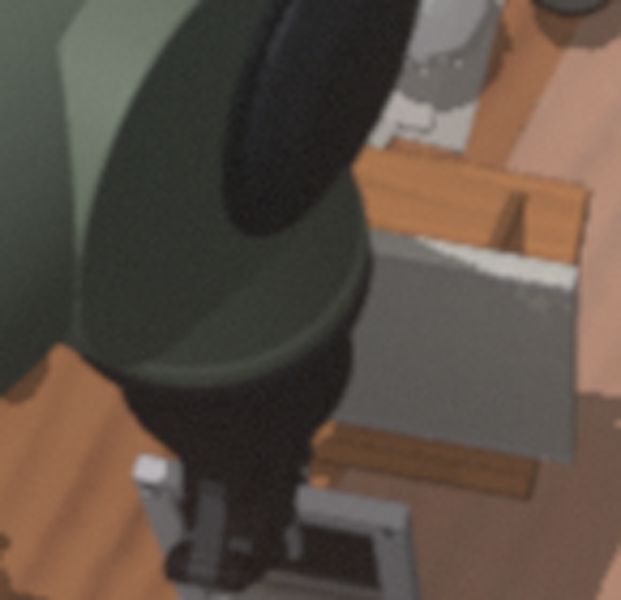

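View pics/s10.png

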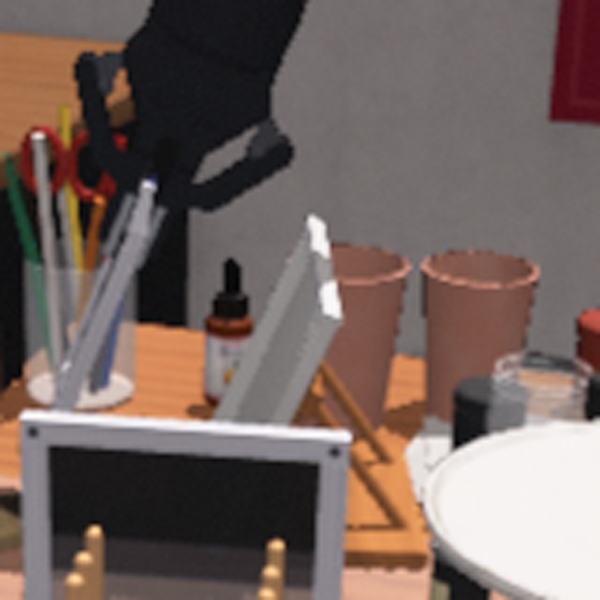

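```bash
python3 - <<'E'
from ez import *
s=bot.observe();p=np.array(s['position']);R=Ro.from_euler('xyz',s['tool_rot'])
mid=p+R.apply([-.002,0,.0322]); d=mid-M
print("rel to board mid: lateral,normal,up mm",d@TR[:,0]*1e3,d@-nb*1e3,d@u*1e3,"axis angles",np.degrees(np.arccos(np.clip(np.diag(R.as_matrix().T@TR),-1,1))))
E1=[(0,1),(1,3),(3,2),(2,0),(4,5),(5,7),(7,6),(6,4),(0,4),(1,5),(2,6),(3,7)]
def box(o,A,w,h): return np.array([o+A@np.array([x,y,z]) for x in(-w,w) for y in(-.005,.005) for z in(-h,h)])
B=[(box(mid,R.as_matrix(),.05,.065),(0,0,255)),(box(M,TR,.09,.075),(0,255,0))]
for n,(r0,c0,h,w),k in (('top',(95,105,160,160),3.75),('side',(80,220,160,160),3.75)):
    f=bot.grab_frame(n); im=cv2.resize(f['pixels'][r0:r0+h,c0:c0+w],None,fx=k,fy=k,interpolation=cv2.INTER_CUBIC)
    for X,col in B:
        q=((proj(f,X)-[c0,r0]+.5)*k).astype(int)
        for a,b in E1: cv2.line(im,tuple(q[a].tolist()),tuple(q[b].tolist()),col,1)
    cv2.imwrite(f'pics/f_{n}.png',im)
E
```

```text
rel to board mid: lateral,normal,up mm -0.06463599175785008 102.81994110752682 -0.12269076929622777 axis angles [0.2017 0.1392 0.1968]
```

View pics/f_top.png

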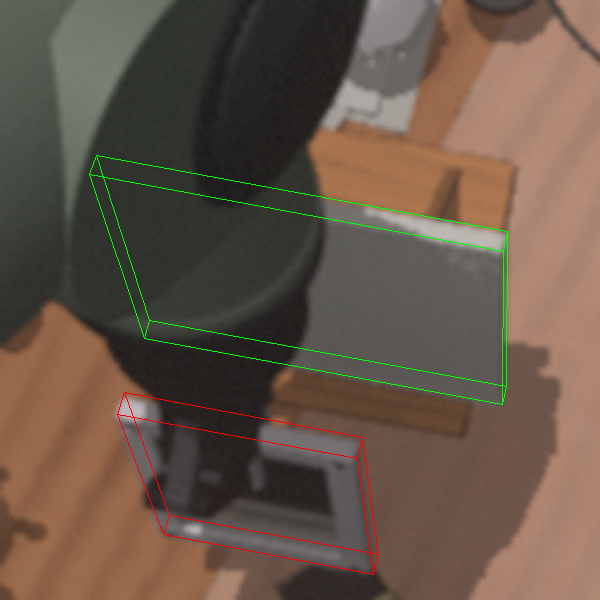

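View pics/f_side.png

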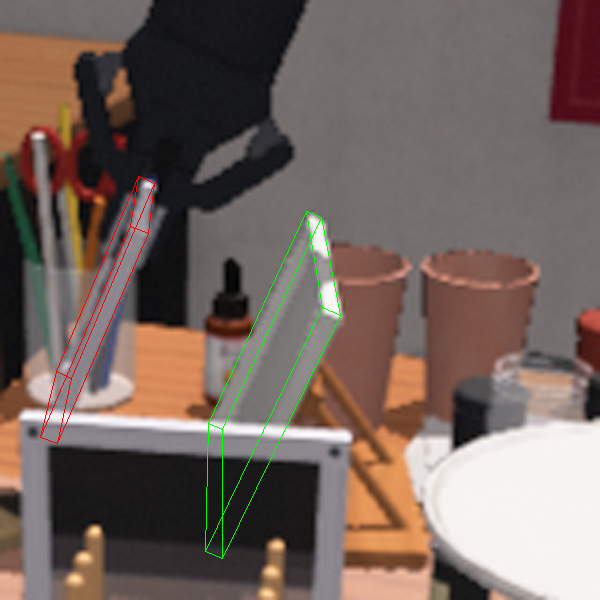

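```bash
python3 -c "
from ez import *
s=bot.observe();print(s['clock'],s['force'],s['grip_width'],np.abs(s['qd']).max())
bot.job_done()"
```

```text
23.3 [-0.3866 -0.3132 -2.4558] 0.009442144411628498 0.00230875632294276
the job is handed in; nothing more can be done
```

The white board is on the easel and released, and the narrower negative is held raised in front of it. I handed the job in at 23.3 s of robot time, against the 48 s limit.

- **Board:** I lowered it until it touched the easel's base, pushed it back against the slats (contact at about 19 N), and let go. A fit to both pictures gave a lean of 22.5° and a turn of -10.2°. Its lower rear edge came out within about 2 mm of the ledge. Most corner residuals were under 1 px; the worst was about 3 px.
- **Negative:** By the arm's pose and my estimate of where it sits in the grip, its middle is within 0.2 mm of the board's middle sideways and along the slope. It is 103 mm off, measured centre to centre, and parallel to within about 0.2°. Overlaid outlines agreed with both pictures to about 1 px, though the top view suggests it may sit 1–2 mm to the left (+y side).
- **Contact:** The wrist reads only about 2.5 N downward, consistent with the negative's weight, and nothing else is touching it in the pictures.
- **Wider negative:** It is still standing in its slot.

One check disagreed slightly. Right after I lifted the board from the rack, one camera fit suggested it was tilted about 2° in the grip. The later views at the easel did not show this, and the board seated normally.

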